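# Hold a brick in the guarded clamp by its lever

## Robot

A 6-joint arm with a two-finger parallel gripper is mounted at the origin on the work surface; the furniture and walls round the work are solid. World frame = base frame: x ahead of the robot, y to its left, z up, the work surface at z = 0. Lengths are in m, angles in rad, forces in N, time in s.
With the tool pointing down it reaches from about 0.3 to 0.875 m from the base axis. Payload 6.4 kg.
Tool frame: the origin (TCP) lies midway between the tips of the shut fingers; the grasp point (between the pads) lies 19 mm behind it; z points along the fingers, y is the direction in which the jaws open and shut (so a half turn about z gives the same grasp; the last joint's range is limited). The gripper opens to 85 mm and grips with 20 to 120 N. Pads are 22 mm wide; open, the fingers measure 114 mm over their backs; the gripper's body (76 mm by 85 mm) begins 54 mm behind the grasp point. The pads swing forward as they close: fully open they stand 13 mm farther back than shut.
Start: joints at [0.979, 0.181, 1.607, -0, 1.354, -0.206], TCP at [0.216, 0.533, 0.201] pointing down, gripper open.
Joint ranges: [-2.99, 2.99], [-0.89, 2.07], [0.3, 2.58], [-1.14, 4.28], [0, 2.63], [-3.12, 3.12]. Speed limits (rad/s): [2.57, 2.57, 3.01, 3.14, 3.14, 3.14].

## Interface

Orientations are given as a unit quaternion [w, x, y, z].
In Python, from bench import ctrl gives the robot as it stands.
- The arm moves only by the tool apply_moves, never from a script. Its argument "plan" is a list of rows, each an object with "translation": the shift along the tool's x, y, z in m, a list of three; "angular": the turn, a rotation vector about the tool's x, y, z in rad, a list of three; "hand": the finger opening in m, from 0 to 0.0854. In form: [{"translation": [x, y, z], "angular": [rx, ry, rz], "hand": hand}, ...]. A call has 1 to 10 rows; each row shifts and turns the commanded pose from where the row before left it, along the tool's axes as they then stand; what a row does not reach is not made up. A row lasts 1/8 s, in which the tool goes at most 62.5 mm and 10.7 degrees, less where a joint would pass 70% of its speed; a pose out of reach is approached as far as the arm can. A call with a gripper value outside its range is refused whole. The fingers move at their own pace and stop on an object; the grip force is fixed at half the most. Time passes only in rows, so rows that do not move let the fingers close. It gives the time, the measured TCP pose, the force and the opening at its end, in the units of the state.
- ctrl.get_obs(): the state, without advancing time (a new reading comes with each control period).
- ctrl.camera(name): name is "side" or "top" or "wrist"; returns a dict with "img" (400x640x3 uint8, red, green, blue), "K" (3x3 intrinsics, pixels), "eye" and "orientation" of the camera in the world. Camera axes: x right, y up, looking along -z (the intrinsics and any distortion apply to the point x, -y, -z); pixel columns grow to the right and rows downward; lengths in m; the calibration is good to about 2 mm. A picture is of the moment at which its call begins. There is no depth.
- ctrl.hand_in(): hands the job in, once; it reports no verdict.
The state is a dict: "time_s": time; "q": joint angles; "dq": joint speeds; "joint_efforts": joint torques, N m; "eef_pos": TCP position; "eef_rot": TCP orientation; "wrist_force": force on the tool from outside, world axes, zero at the start; "torque": the same for the moment, N m; "opening": opening from 0.0 (shut) to 1.0 (fully open).
Only numpy, scipy, OpenCV 4.12 (cv2) and the standard library are available. Lean on these libraries where they do the work, as an engineer would, in place of code of your own. Each camera call takes 0.05 s, during which the arm holds its last target.

## Task

With the fingertips, push the clear shutter on top of the yellow guard fully aside by its upright black tab. Then reach down through the uncovered guard window and press the red pad of the clamp lever all the way down, without forcing it and without touching the guard frame or its rails. There is nothing to pick up: leave the brick, cup, tin and wedge where they are, and finish while still holding the lever fully down so that its foot keeps the brick clamped.

Things in the scene. Friction and masses are not known exactly. Their poses are not given: they have to be found in the camera images.
- clamp: fixed brick clamp: dark steel bed plate 280 x 220 x 14 mm on the bench with a blue hinge post. Origin on the bench straight below the centre of the guard window; z up; +x runs from the window along the lever to its hinge; +y is the way the shutter opens
- guard: fixed yellow steel guard frame over the clamp, not to be touched; origin and axes as those of the clamp. Its top sheet (5 mm thick, top face 135 mm above the bench) spans x -72 to +72 mm and y -70 to +170 mm, and carries the shutter's two aluminium rails along y at x = +-64 mm (8 mm wide, tops 144 mm above the bench) and a stop strip of the same height at y = -67 mm. Behind it (x 72 to 160 mm) is an open grille at 136 mm or lower, y -128 to +128 mm
- window (a point): centre of the guard window in the top face of the guard's sheet, 135 mm above the bench. The window is 96 x 96 mm (48 mm each way along x and y)
- shutter (a joint): travel of the clear shutter in m: 0 covers the window, 0.11 (end stop) fully open. The plate is 114 x 108 x 4 mm, its top face 141 mm above the bench, centred over the window at 0. It starts between 0 and 0.025, slides with about 1 to 2 N of friction and stays where it is left
- shutter_tab (a point): middle of the push face of the shutter's upright black tab: the face looks to -y, is 56 mm wide along x, and stands 30 mm high on the shutter (this point is 16 mm above the shutter's plate and 157 mm above the bench). The tab is 7 mm thick. With the shutter at 0 it lies 30 mm to +y of the window's centre, fully open 140 mm. Push it to +y
- lever: steel lever under the window, hinged at the far end (x = 200 mm, 92 mm above the bench), with a red pad 42 mm along x by 46 mm along y at its free end under the window. A spring holds it up and raises it again when let go. It carries a sprung rubber foot over the brick. Pressing it fully down takes 5 to 13 N at the pad, then it meets a firm stop. Origin at the hinge
- lever_pad (a point): centre of the top face of the red pad. At rest it is about 126 mm above the bench (9 mm under the guard's top face) and 2 mm to +x of the window's centre; fully down it is 106 mm above the bench (20 mm of travel) and below the window's centre
- brick: loose red brick 103 x 198 x 56 mm lying on the bed under the lever's foot, long side along the clamp's y. Origin at the centre of its underside
- cup: loose grey-blue enamel cup, 70 mm across, 78 mm high, handle to its -y; a bystander. Origin in its underside
- tin: loose grey metal tin, 72 mm across, 80 mm high; a bystander. Origin at the centre of its underside
- wedge: loose hardwood wedge 36 x 120 x 28 mm; a bystander. Origin at the centre of its underside
Mind the look-alikes: they are no part of the job. Of the things that look like the brick, the largest one is meant.

How it is judged:
By the outcome, as a careful person would: the job done as asked, in the order asked, and still so for the second after the job is handed in, while the arm keeps its last pose, push and grip.
It also fails if it takes over 38 s, if anything falls off the work surface, if the arm or the gripper's body presses on something with over 40 N, if the wrist force passes 120 N, or if a joint passes its speed limit or range.

## Working session

There is one attempt and no reset: what is moved stays moved. The work goes in short steps, Python scripts to look and compute and a tool call to move; the robot and the scene stay as the last step left them, time stands still between calls to the robot, and variables do not carry over. Pictures are saved under pics/ and viewed, and the job is handed in when it is done.

Besides the shell and the picture viewer there is one more tool, called as name(argument=value, ...) on one line, values as JSON. apply_moves: Moves the arm, as the interface text tells. Its arguments: {"type":"object","properties":{"plan":{"type":"array","items":{"type":"object","properties":{"translation":{"type":"array","items":{"type":"number"}},"angular":{"type":"array","items":{"type":"number"}},"hand":{"type":"number"}}}}},"required":["plan"]}

```bash
mkdir -p pics; ls; cat > h.py <<'E'
from bench import ctrl
import numpy as np, cv2
from scipy.spatial.transform import Rotation as R
def rot(q): return R.from_quat([q[1],q[2],q[3],q[0]]).as_matrix()
def snap(n,f):
    c=ctrl.camera(n); cv2.imwrite(f'pics/{f}.png',c['img'][:,:,::-1]); 
    np.savez(f'pics/{f}.npz',**{k:np.array(v) for k,v in c.items() if k in('img','K','eye','orientation')}); return c
def load(f): return dict(np.load(f'pics/{f}.npz'))
def ray(c,u,v):
    d=np.linalg.inv(c['K'])@[u,v,1]; return rot(c['orientation'])@[d[0],-d[1],-d[2]]
def onz(c,u,v,z):
    d=ray(c,u,v); e=np.array(c['eye']); return e+d*(z-e[2])/d[2]
def proj(c,p):
    a=rot(c['orientation']).T@(np.array(p)-c['eye']); a=np.array(c['K'])@[a[0],-a[1],-a[2]]; return a[:2]/a[2]
E
python3 - <<'E'
from h import *
for n in('top','side','wrist'):
    c=snap(n,n+'0'); print(n,[k for k in c],c['K'],c['eye'],c['orientation'])
o=ctrl.get_obs();print(o)
E
```

```text
pics
top ['img', 'K', 'eye', 'orientation'] [[399.23622177   0.         325.47241005]
 [  0.         399.23622177 196.84352567]
 [  0.           0.           1.        ]] [0.33059515 0.008659   1.16224149] [ 0.712209    0.03364805 -0.04047854 -0.69999117]
side ['img', 'K', 'eye', 'orientation'] [[506.29243302   0.         324.49188784]
 [  0.         506.29243302 201.49338056]
 [  0.           0.           1.        ]] [ 0.17157874 -1.3691314   0.94984684] [ 0.86498719  0.49223363 -0.04936038 -0.08406406]
wrist ['img', 'K', 'eye', 'orientation'] [[336.41810913   0.         319.9311824 ]
 [  0.         336.41810913 194.06551417]
 [  0.           0.           1.        ]] [0.13785229 0.56314991 0.37297634] [ 0.81783577 -0.13732085 -0.09204484  0.55119451]
{'time_s': 0.15, 'q': array([ 9.78747656e-01,  1.81413353e-01,  1.60773280e+00, -1.91491073e-05,
        1.35379776e+00, -2.06327571e-01]), 'dq': array([-0.00023153, -0.00206978, -0.00361425, -0.00042963, -0.00171845,
       -0.00015015]), 'joint_efforts': array([ 3.59142859e-04, -4.45265079e+01, -3.51693428e+01, -3.94113786e-04,
        5.80176478e-03, -5.86277019e-05]), 'eef_pos': array([0.21608194, 0.5323745 , 0.20028897]), 'eef_rot': array([-2.53984269e-04,  1.91665117e-01,  9.81460150e-01, -6.26144486e-04]), 'wrist_force': array([-0.38261412, -0.88769636, -0.19927371]), 'torque': array([ 0.02318923,  0.02210027, -0.0208517 ]), 'opening': 1.000938669929731}
```

View pics/top0.png

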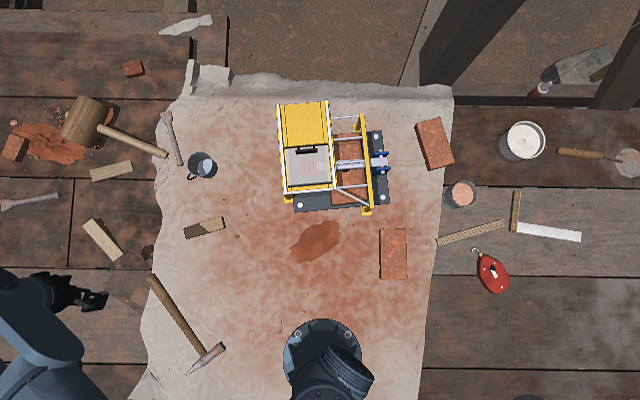

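View pics/side0.png

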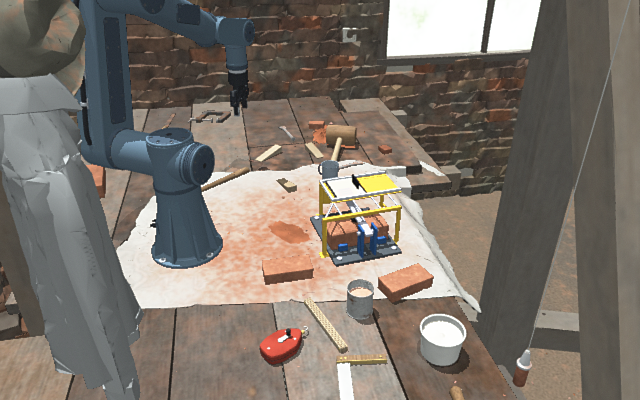

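View pics/wrist0.png

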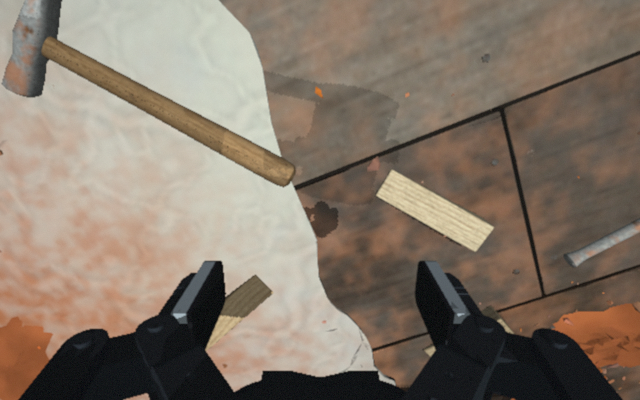

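The top view shows one guard: its clear shutter is at about (308,168), the black tab at (306,150), the bare yellow sheet at (303,123), and the blue hinge post at (380,160). Clamp +x therefore points to image right (world -y), and +y points up the image (world +x). Next I'll take a close crop.

```bash
python3 - <<'E'
from h import *
a=load('top0')['img'][90:225,260:400]; cv2.imwrite('pics/topcrop.png',cv2.resize(a,None,fx=5.5,fy=4.4*1.25*0.8*1.0 if 0 else 4.4,interpolation=cv2.INTER_CUBIC)[:,:,::-1])
a=load('side0')['img'][160:270,300:420]; cv2.imwrite('pics/sidecrop.png',cv2.resize(a,None,fx=5,fy=5,interpolation=cv2.INTER_CUBIC)[:,:,::-1])
E
```

```text
(no output)
```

View pics/topcrop.png

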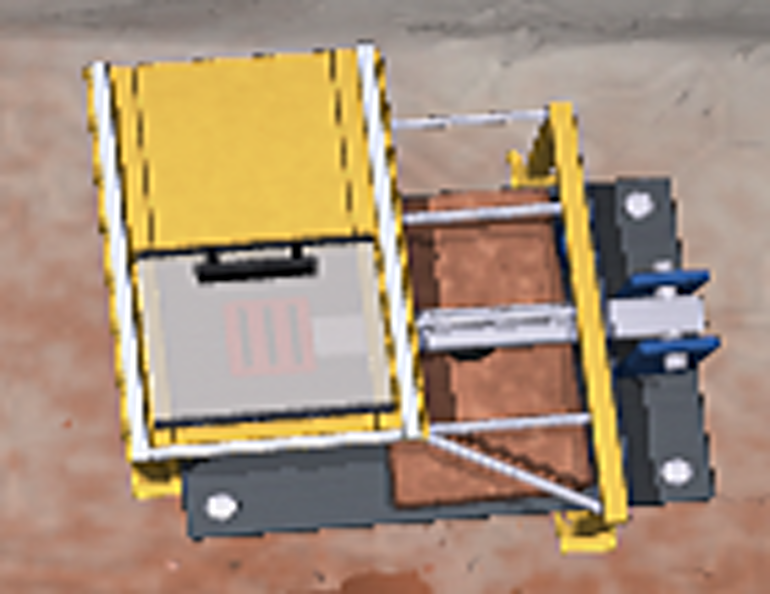

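View pics/sidecrop.png

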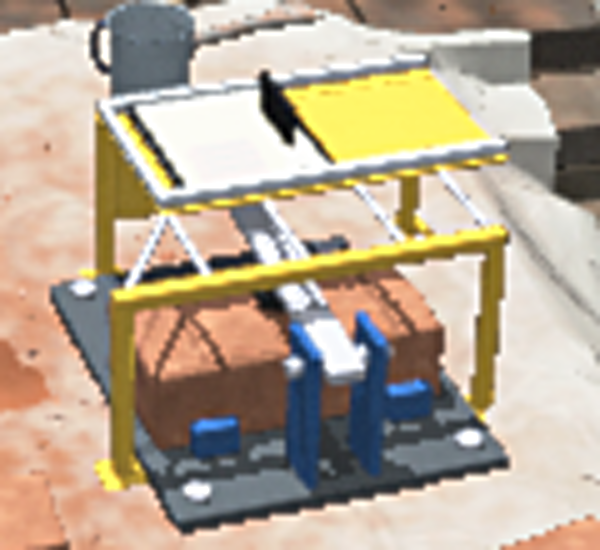

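```bash
cat >> h.py <<'E'
def fit(P,L):
    P=np.array(P)[:,:2];L=np.array(L,float); a=P-P.mean(0); b=L-L.mean(0)
    th=np.arctan2((b[:,0]*a[:,1]-b[:,1]*a[:,0]).sum(),(b*a).sum())
    r=np.array([[np.cos(th),-np.sin(th)],[np.sin(th),np.cos(th)]]); t=P.mean(0)-r@L.mean(0)
    return th,t,P-(L@r.T+t)
E
python3 - <<'E'
from h import *
c=load('top0')
px=[(98,62),(365,45),(140,457),(412,437)]
L=[(-.064,.170),(.064,.170),(-.064,-.070),(.064,-.070)]
P=[onz(c,260+u/5.5,90+v/4.4,.144) for u,v in px]
th,t,r=fit(P,L); print(th,t,r*1000)
rm=np.array([[np.cos(th),-np.sin(th)],[np.sin(th),np.cos(th)]])
for n,(u,v),z in [('pad',(270,335),.126),('tabtop',(257,265),.171),('plate-y edge',(275,415),.141)]:
    p=onz(c,260+u/5.5,90+v/4.4,z); print(n,p, rm.T@(p[:2]-t)*1000)
# sidecrop tab & hinge check
s=load('side0')
for n,q in [('win',(0,0,.135)),('railcorner',(.068,.17,.144)),('railc2',(.068,-.07,.144)),('hinge',(.2,0,.092))]:
    w=rm@np.array(q[:2])+t; u=proj(s,[*w,q[2]]); print(n,w,(u-[300,160])*5)
E
```

```text
-1.4613508493823208 [0.51916604 0.0467325 ] [[-0.69451699 -0.00325151]
 [-1.59659689 -0.03750305]
 [ 1.12031836 -0.2713075 ]
 [ 1.17079552  0.31206206]]
pad [0.52019122 0.04399303 0.126     ] [2.83505977 0.7198208 ]
tabtop [0.55258212 0.0492841  0.171     ] [ 1.11360928 33.49484958]
plate-y edge [0.46995412 0.04013737 0.141     ] [  1.18039335 -49.63784613]
win [0.51916604 0.0467325 ] [219.75759536 142.59522704]
railcorner [ 0.69557635 -0.00229204] [500.49439711 141.57877568]
railc2 [ 0.45701231 -0.02850654] [150.76080531 196.7055798 ]
hinge [ 0.54101147 -0.15207086] [328.13545531 359.64842903]
```

The rail fit agrees to within 2 mm. The window is at (0.519, 0.047), clamp +y points along (0.994, 0.109), and the pad and tab land where the description puts them, with the shutter at about 4 mm. The side view agrees too.

What could be mistaken for the target (top-view pixels):
- **Brick:** the one under the lever is at (348,170). Loose bricks are at (434,143), (393,253) and the scraps at (133,68) and (15,147). The clamped one is the one meant.
- **Black tab:** (306,150) is the only one, although the shutter also has dark strips along its edges.
- **Red pad:** (309,166). The other red object, at (492,270), is a chalk line tool.

Now I'll move to hover.

apply_moves(plan=[{"translation": [0,0,-0.06],"angular": [0,0,0],"hand": 0},{"translation": [-0.0386,-0.028,0],"angular": [0,0,0],"hand": 0},{"translation": [-0.0386,-0.028,0],"angular": [0,0,0],"hand": 0},{"translation": [-0.0386,-0.028,0],"angular": [0,0,0],"hand": 0},{"translation": [-0.0386,-0.028,0],"angular": [0,0,0],"hand": 0},{"translation": [-0.0386,-0.028,0],"angular": [0,0,0],"hand": 0},{"translation": [-0.0386,-0.028,0],"angular": [0,0,0],"hand": 0},{"translation": [-0.0386,-0.028,0],"angular": [0,0,0],"hand": 0},{"translation": [-0.0386,-0.028,0],"angular": [0,0,0],"hand": 0},{"translation": [-0.0386,-0.028,0],"angular": [0,0,0],"hand": 0}])

```text
time_s: 1.4
eef_pos: [0.4439, 0.1671, 0.2609]
eef_rot: [-0.0, 0.192, 0.981, 0.0]
wrist_force: [0.4, 0.3, -0.2]
opening: -0.002
```

apply_moves(plan=[{"translation": [-0.0386,-0.028,0],"angular": [0,0,0],"hand": 0},{"translation": [-0.0386,-0.028,0],"angular": [0,0,0],"hand": 0},{"translation": [-0.0386,-0.028,0],"angular": [0,0,0],"hand": 0},{"translation": [0,0,0],"angular": [0,0,-0.124],"hand": 0},{"translation": [0,0,0],"angular": [0,0,-0.124],"hand": 0},{"translation": [0,0,0],"angular": [0,0,-0.124],"hand": 0},{"translation": [0,0,0],"angular": [0,0,-0.124],"hand": 0},{"translation": [0,0,0],"angular": [0,0,0],"hand": 0},{"translation": [0,0,0],"angular": [0,0,0],"hand": 0}])

```text
time_s: 2.52
eef_pos: [0.519, 0.0472, 0.2608]
eef_rot: [-0.0, -0.054, 0.999, 0.0]
wrist_force: [-0.3, 0.6, -0.5]
opening: 0.005
```

```bash
python3 - <<'E'
from h import *
snap('wrist','w1');o=ctrl.get_obs();print(o['time_s'],o['q'],o['eef_pos'],rot(o['eef_rot']),o['opening'],o['wrist_force'])
E
```

```text
2.575 [-1.37349424e-01  1.30621185e-02  1.66774805e+00  2.77008657e-06
  1.46095650e+00 -1.81646358e+00] [0.51901337 0.04718305 0.26089149] [[-9.94139376e-01 -1.08105832e-01 -1.72005258e-04]
 [-1.08105838e-01  9.94139390e-01  2.65540825e-05]
 [ 1.68126551e-04  4.49932316e-05 -9.99999985e-01]] 0.0019039616883433927 [ 0.86915269  0.38077167 -0.25839977]
```

View pics/w1.png

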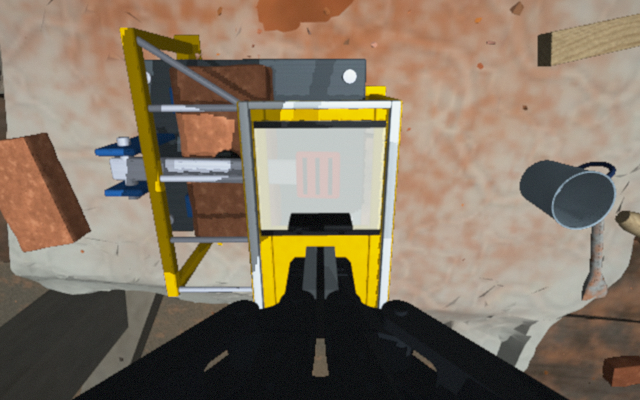

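The wrist view is clear: strip corners at about (243,103) and (399,101), tab at (320,222), pad at (320,174), and the shut fingers at (320,275). I'll measure from an enlarged crop.

```bash
python3 - <<'E'
from h import *
a=load('w1')['img'][90:240,230:415]; cv2.imwrite('pics/w1c.png',cv2.resize(a,None,fx=4,fy=4,interpolation=cv2.INTER_CUBIC)[:,:,::-1])
E
```

```text
(no output)
```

View pics/w1c.png

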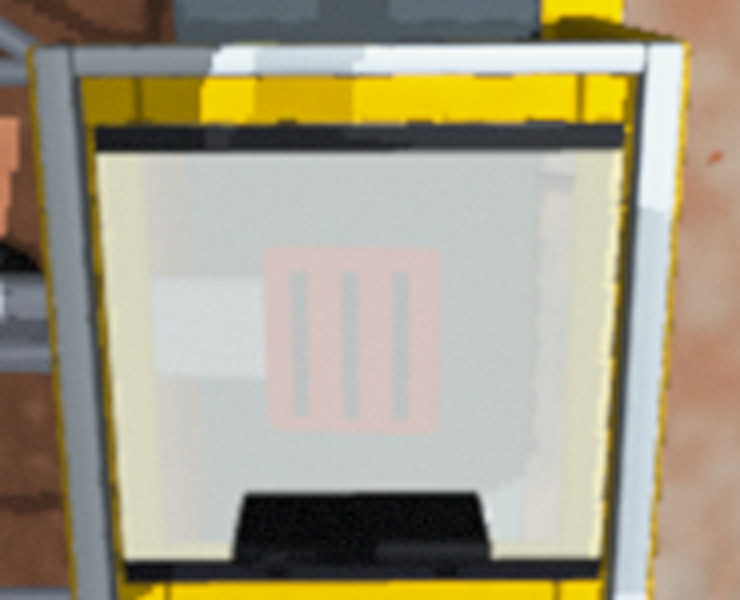

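```bash
python3 - <<'E'
from h import *
c=load('w1'); 
th=-1.4613508;t=np.array([0.51916604,0.0467325]);rm=np.array([[np.cos(th),-np.sin(th)],[np.sin(th),np.cos(th)]])
for n,(u,v),z in [('strip+x',(38,47),.144),('strip-x',(683,44),.144),('strip in+x',(77,75),.144),('strip in-x',(645,74),.144),('padTL',(266,248),.126),('padTR',(440,248),.126),('padBL',(268,432),.126),('padBR',(436,432),.126),('tabbaseL',(243,493),.141),('tabbaseR',(478,493),.141),('tabtopL',(234,560),.171),('tabtopR',(490,560),.171),('plate edge',(98,138),.141)]:
    p=onz(c,230+u/4,90+v/4,z); print(n,p[:2],(rm.T@(p[:2]-t)*1000).round(1))
o=ctrl.get_obs();print((rm.T@(o['eef_pos'][:2]-t)*1000))
E
```

```text
strip+x [ 0.46087107 -0.02721915] [ 67.1 -66. ]
strip-x [0.4457139  0.10603362] [-67.  -66.5]
strip in+x [ 0.46566393 -0.01892841] [ 59.4 -60.4]
strip in-x [0.4525551  0.09925568] [-59.5 -60.5]
padTL [0.50189039 0.0227211 ] [ 22.  -19.8]
padTR [0.49751497 0.06282418] [-18.4 -19.8]
padBL [0.5469941  0.02710049] [22.6 25.5]
padBR [0.54257306 0.06765675] [-18.2  25.6]
tabbaseL [0.55732065 0.02306976] [27.7 35.3]
tabbaseR [0.5513458  0.07789648] [-27.5  35.4]
tabtopL [0.56044379 0.02383456] [27.3 38.5]
tabtopR [0.55450001 0.07839498] [-27.6  38.6]
plate edge [ 0.47867051 -0.01449492] [ 56.4 -46.9]
[-0.46452737 -0.10254087]
```

Both views agree to about 3 mm; the wrist view puts the window about 3 mm further to +y. The tab is 55 mm wide (56 given), so the scale is right. Its face is about 34 mm from the window centre, so the shutter starts near 4 mm. Next I lower the fingers in front of the tab.

apply_moves(plan=[{"translation": [0.004,0,0.03],"angular": [0,0,0],"hand": 0},{"translation": [0,0,0.03],"angular": [0,0,0],"hand": 0},{"translation": [0,0,0.03],"angular": [0,0,0],"hand": 0},{"translation": [0,0,0.016],"angular": [0,0,0],"hand": 0},{"translation": [0,0,0],"angular": [0,0,0],"hand": 0},{"translation": [0,0,0],"angular": [0,0,0],"hand": 0}])

```text
time_s: 3.32
eef_pos: [0.516, 0.0466, 0.1562]
eef_rot: [0.001, -0.055, 0.998, -0.0]
wrist_force: [-1.1, -0.2, 0.4]
opening: 0.001
```

```bash
python3 - <<'E'
from h import *
snap('wrist','w2');c=snap('side','s2');a=c['img'][120:270,250:450]; cv2.imwrite('pics/s2c.png',cv2.resize(a,None,fx=4,fy=4,interpolation=cv2.INTER_CUBIC)[:,:,::-1])
E
```

```text
(no output)
```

View pics/w2.png

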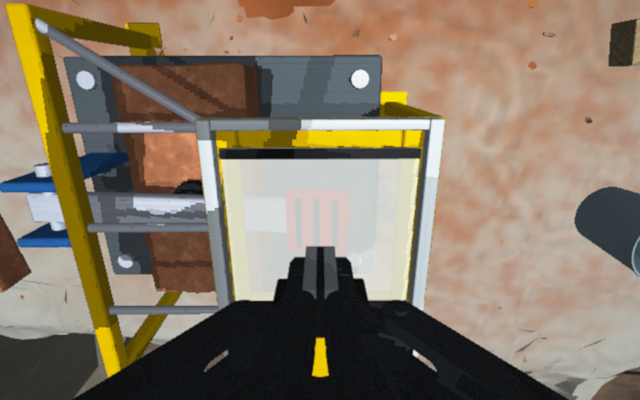

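View pics/s2c.png

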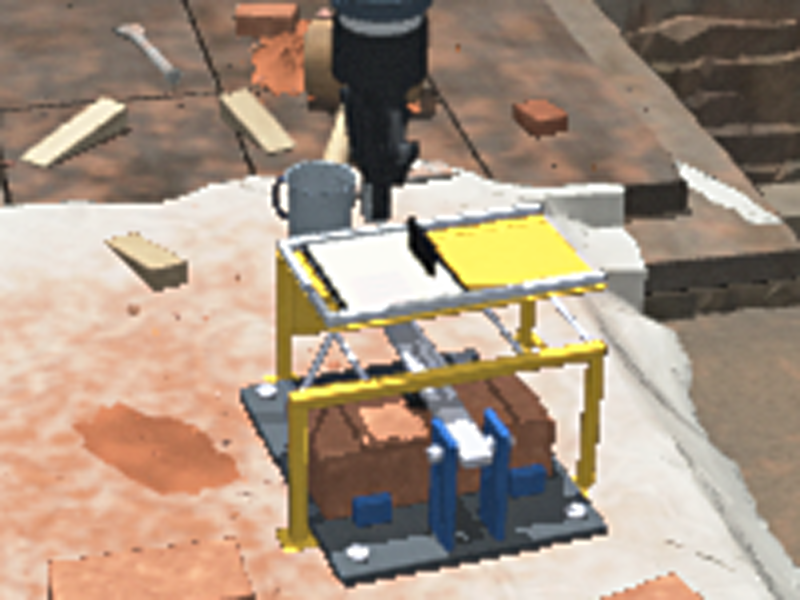

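```bash
python3 - <<'E'
from h import *
s=load('s2')
for p in [(.516,.0466,.1562),(.516,.0466,.20),(.519,.0467,.135)]: print((proj(s,p)-[250,120])*4)
print(ctrl.get_obs()['eef_pos'])
w=load('w2'); print(proj(w,(.516,.0466,.1562)),w['eye'])
E
```

```text
[372.64832182 251.8927483 ]
[373.81292495 204.2179087 ]
[375.6185835  274.11375429]
[0.51611211 0.04659207 0.15636996]
[321.36939228 235.49970384] [0.43167333 0.03637412 0.32884703]
```

```bash
python3 - <<'E'
from h import *
a=load('s2')['img'][145:205,310:380]; cv2.imwrite('pics/s2d.png',cv2.resize(a,None,fx=10,fy=10,interpolation=cv2.INTER_NEAREST)[:,:,::-1])
a=load('w2')['img'][220:320,260:390]; cv2.imwrite('pics/w2d.png',cv2.resize(a,None,fx=6,fy=6,interpolation=cv2.INTER_NEAREST)[:,:,::-1])
E
```

```text
(no output)
```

View pics/s2d.png

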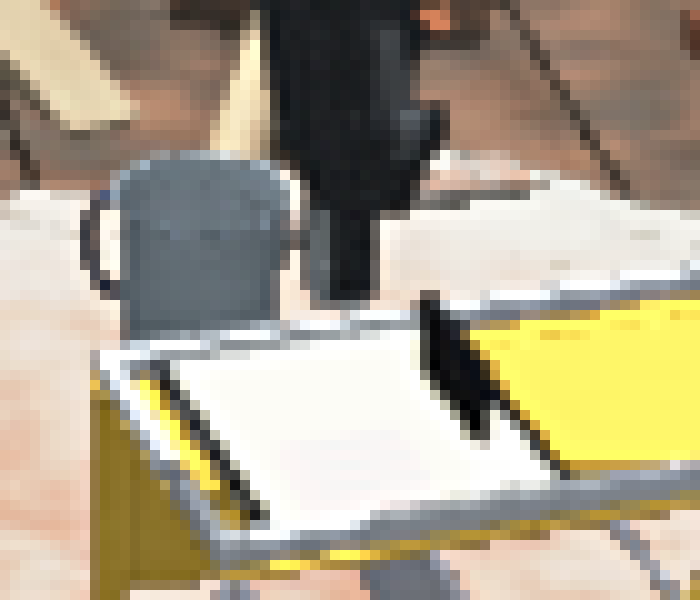

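View pics/w2d.png

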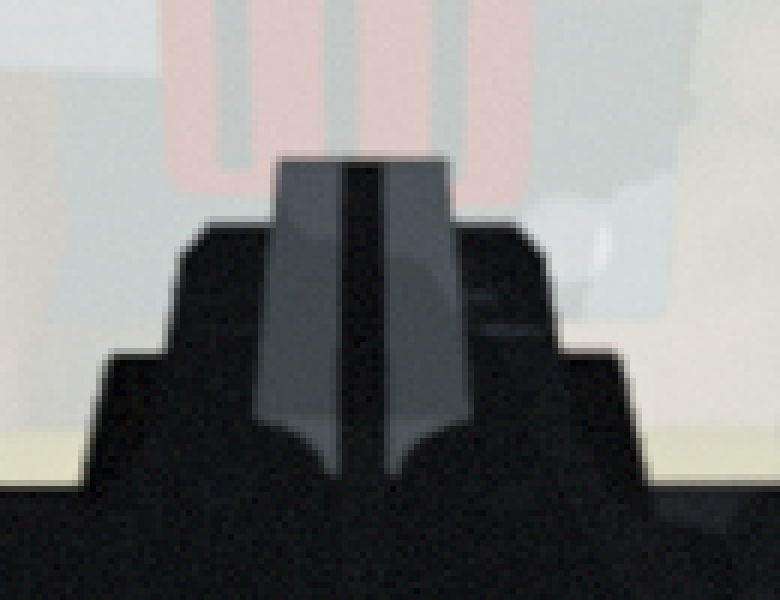

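The fingertip shows higher than expected in both views: side (344,175) against a predicted (343,183), wrist row 246. I'll triangulate where the tip really is before relying on the TCP.

```bash
python3 - <<'E'
from h import *
o=ctrl.get_obs(); Rm=rot(o['eef_rot']); p=o['eef_pos']
s=load('s2'); w=load('w2')
for dz in (0,-.01,-.02,-.03):
  for dx in (.011,-.011,0):
    q=p+Rm@np.array([dx,0,dz]); print(dz,dx,'side',proj(s,q).round(1),'wrist',proj(w,q).round(1))
# triangulate: side bottom (344.5,175), wrist near edge 
# calib check side view: tab top corner
th=-1.4613508;t=np.array([0.51916604,0.0467325]);rm=np.array([[np.cos(th),-np.sin(th)],[np.sin(th),np.cos(th)]])
for q in [(-.068,-.07,.144),(.068,-.07,.144),(-.028,.034,.171),(.028,.034,.171),(-.028,.034,.141)]:
    print(q,proj(s,[*(rm@np.array(q[:2])+t),q[2]]).round(1),proj(w,[*(rm@np.array(q[:2])+t),q[2]]).round(1))
E
```

```text
0 0.011 side [340.  183.4] wrist [321.4 217.9]
0 -0.011 side [346.4 182.4] wrist [321.3 253. ]
0 0 side [343.2 182.9] wrist [321.3 235.8]
-0.01 0.011 side [340.1 180.7] wrist [321.5 225.4]
-0.01 -0.011 side [346.4 179.8] wrist [321.4 262. ]
-0.01 0 side [343.3 180.2] wrist [321.4 244. ]
-0.02 0.011 side [340.1 178. ] wrist [321.6 233.6]
-0.02 -0.011 side [346.5 177. ] wrist [321.5 271.9]
-0.02 0 side [343.3 177.5] wrist [321.5 253.2]
-0.03 0.011 side [340.2 175.3] wrist [321.7 242.9]
-0.03 -0.011 side [346.6 174.3] wrist [321.6 282.9]
-0.03 0 side [343.4 174.8] wrist [321.6 263.4]
(-0.068, -0.07, 0.144) [317.6 179.7] [447.9 113. ]
(0.068, -0.07, 0.144) [330.2 199.3] [194.5 112.6]
(-0.028, 0.034, 0.171) [351.1 173.6] [370.7 307. ]
(0.028, 0.034, 0.171) [357.  181.3] [271.1 306.9]
(-0.028, 0.034, 0.141) [350.8 181.6] [364.1 277.1]
```

```bash
python3 - <<'E'
from h import *
w=load('wrist0'); p=np.array([.21608,.53237,.20029]);Rm=rot(np.array([-2.5e-4,.191665,.98146,-6e-4]))
s=load('side0');t=load('top0')
for dz in (0,-.013,-.03,-.043):
  for dy in (-.0425,.0425):
    for dx in (.011,-.011):
      q=p+Rm@np.array([dx,dy,dz]); print(dz,dy,dx,'w',proj(w,q).round(0),'s',proj(s,q).round(0),'t',proj(t,q).round(0))
print(Rm.T@(w['eye']-p), Rm.T@rot(w['orientation']))
a=w['img'][230:400,140:500];cv2.imwrite('pics/w0d.png',cv2.resize(a,None,fx=2.2,fy=2.2)[:,:,::-1])
a=s['img'][60:130,200:280];cv2.imwrite('pics/s0d.png',cv2.resize(a,None,fx=8,fy=8,interpolation=0)[:,:,::-1])
E
```

```text
0 -0.0425 0.011 w [245. 217.] s [235. 126.] t [112. 296.]
0 -0.0425 -0.011 w [248. 252.] s [240. 126.] t [116. 287.]
0 0.0425 0.011 w [398. 217.] s [242. 118.] t [ 80. 281.]
0 0.0425 -0.011 w [395. 252.] s [247. 118.] t [ 84. 272.]
-0.013 -0.0425 0.011 w [240. 227.] s [235. 123.] t [109. 296.]
-0.013 -0.0425 -0.011 w [243. 264.] s [240. 123.] t [113. 287.]
-0.013 0.0425 0.011 w [404. 227.] s [242. 115.] t [ 76. 282.]
-0.013 0.0425 -0.011 w [400. 264.] s [247. 115.] t [ 81. 273.]
-0.03 -0.0425 0.011 w [232. 242.] s [234. 119.] t [105. 297.]
-0.03 -0.0425 -0.011 w [236. 282.] s [240. 119.] t [110. 288.]
-0.03 0.0425 0.011 w [412. 242.] s [242. 111.] t [ 72. 283.]
-0.03 0.0425 -0.011 w [408. 282.] s [247. 111.] t [ 76. 274.]
-0.043 -0.0425 0.011 w [225. 256.] s [234. 115.] t [102. 298.]
-0.043 -0.0425 -0.011 w [229. 298.] s [240. 116.] t [107. 289.]
-0.043 0.0425 0.011 w [420. 256.] s [241. 108.] t [ 68. 283.]
-0.043 0.0425 -0.011 w [415. 298.] s [247. 108.] t [ 73. 274.]
[ 0.08410539 -0.00113253 -0.17266311] [[ 8.61629120e-04  9.45256152e-01  3.26328154e-01]
 [ 9.99999529e-01 -6.68430202e-04 -7.04171402e-04]
 [-4.47494756e-04  3.26328607e-01 -9.45256283e-01]]
```

View pics/s0d.png

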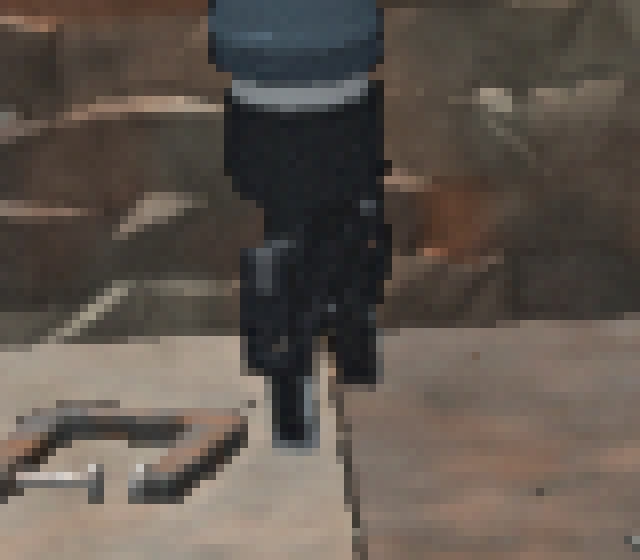

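View pics/w0d.png

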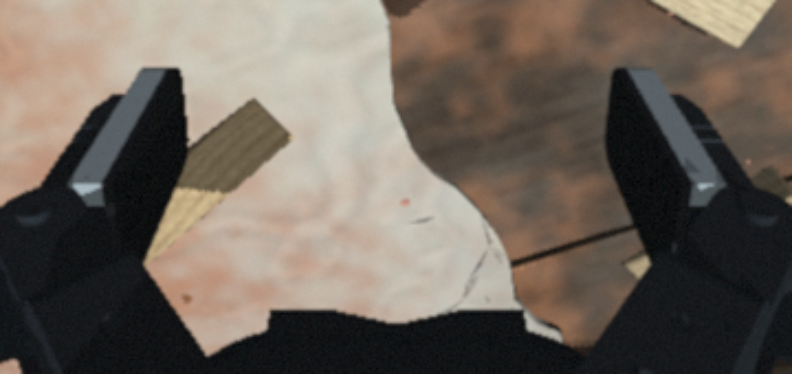

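Both cameras, with the fingers open and shut, put the visible fingertips about 31 mm short of the reported TCP along the tool axis. So I'll take the true tip as TCP z + 0.031. I'll go down in small steps watching the force, since contact near TCP z 0.141 would disprove this.

apply_moves(plan=[{"translation": [0,0,0.01],"angular": [0,0,0],"hand": 0},{"translation": [0,0,0.003],"angular": [0,0,0],"hand": 0},{"translation": [0,0,0],"angular": [0,0,0],"hand": 0}])

```text
time_s: 3.8
eef_pos: [0.5147, 0.0468, 0.1415]
eef_rot: [-0.0, -0.055, 0.998, 0.0]
wrist_force: [1.0, 0.5, 0.4]
opening: 0.003
```

apply_moves(plan=[{"translation": [0,0,0.003],"angular": [0,0,0],"hand": 0},{"translation": [0,0,0],"angular": [0,0,0],"hand": 0}])

```text
time_s: 4.05
eef_pos: [0.515, 0.0467, 0.1388]
eef_rot: [-0.0, -0.055, 0.998, 0.0]
wrist_force: [0.1, -0.4, -0.4]
opening: -0.003
```

apply_moves(plan=[{"translation": [0,0,0.003],"angular": [0,0,0],"hand": 0},{"translation": [0,0,0],"angular": [0,0,0],"hand": 0}])

```text
time_s: 4.3
eef_pos: [0.5149, 0.0467, 0.1357]
eef_rot: [-0.0, -0.055, 0.998, 0.0]
wrist_force: [0.7, 0.2, -0.3]
opening: -0.0
```

There is no contact with the TCP 5 mm below the plate surface, so the 31 mm offset is real. I continue to a tip height of about 0.155.

apply_moves(plan=[{"translation": [0,0,0.006],"angular": [0,0,0],"hand": 0},{"translation": [0,0,0.005],"angular": [0,0,0],"hand": 0},{"translation": [0,0,0],"angular": [0,0,0],"hand": 0}])

```text
time_s: 4.68
eef_pos: [0.5146, 0.0468, 0.1243]
eef_rot: [-0.001, -0.055, 0.998, 0.0]
wrist_force: [-0.7, -0.5, 0.0]
opening: -0.001
```

```bash
python3 - <<'E'
from h import *
c=snap('wrist','w3');c=snap('side','s3');a=c['img'][130:205,310:400]; cv2.imwrite('pics/s3d.png',cv2.resize(a,None,fx=8,fy=8,interpolation=cv2.INTER_NEAREST)[:,:,::-1])
print(ctrl.get_obs()['eef_pos'])
E
```

```text
[0.51504382 0.04673133 0.12486327]
```

View pics/s3d.png

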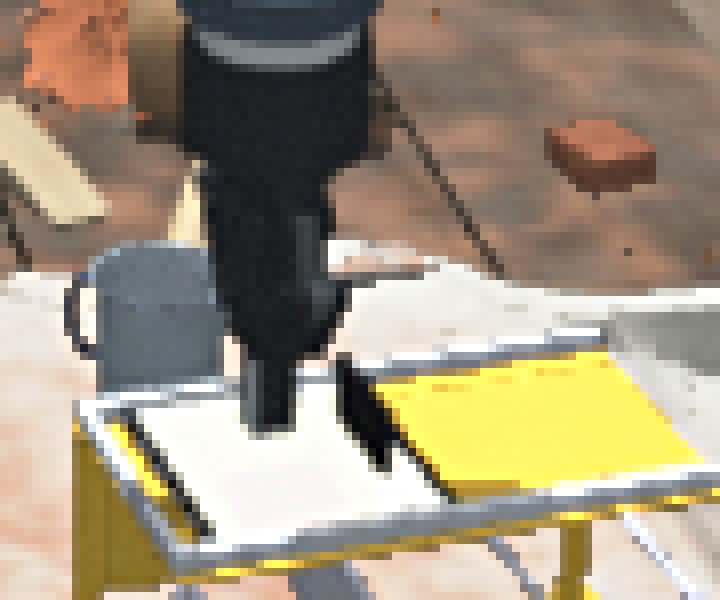

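View pics/w3.png

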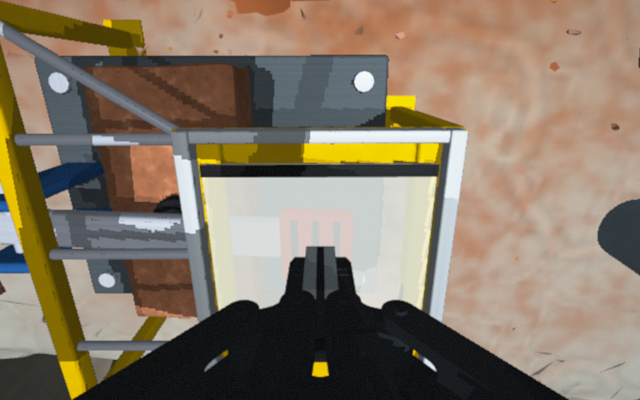

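Side view: tip at about z 0.155, clear of the plate, with the tab just ahead at (354,181). Now I push along tool -x (clamp +y).

apply_moves(plan=[{"translation": [-0.012,0,0],"angular": [0,0,0],"hand": 0},{"translation": [-0.008,0,0],"angular": [0,0,0],"hand": 0},{"translation": [-0.008,0,0],"angular": [0,0,0],"hand": 0},{"translation": [-0.008,0,0],"angular": [0,0,0],"hand": 0},{"translation": [-0.008,0,0],"angular": [0,0,0],"hand": 0},{"translation": [-0.008,0,0],"angular": [0,0,0],"hand": 0}])

```text
time_s: 5.52
eef_pos: [0.5672, 0.0525, 0.1249]
eef_rot: [-0.0, -0.055, 0.998, 0.0]
wrist_force: [-2.0, 0.4, 1.8]
opening: -0.002
```

apply_moves(plan=[{"translation": [-0.01,0,0],"angular": [0,0,0],"hand": 0},{"translation": [-0.01,0,0],"angular": [0,0,0],"hand": 0},{"translation": [-0.01,0,0],"angular": [0,0,0],"hand": 0},{"translation": [-0.01,0,0],"angular": [0,0,0],"hand": 0},{"translation": [-0.01,0,0],"angular": [0,0,0],"hand": 0},{"translation": [-0.01,0,0],"angular": [0,0,0],"hand": 0}])

```text
time_s: 6.28
eef_pos: [0.627, 0.0592, 0.1249]
eef_rot: [-0.0, -0.055, 0.998, 0.0]
wrist_force: [-1.7, 0.9, 0.6]
opening: -0.001
```

```bash
python3 - <<'E'
from h import *
c=snap('wrist','w4');c=snap('side','s4');a=c['img'][130:205,310:410]; cv2.imwrite('pics/s4d.png',cv2.resize(a,None,fx=8,fy=8,interpolation=cv2.INTER_NEAREST)[:,:,::-1])
o=ctrl.get_obs();print(o['eef_pos'],o['wrist_force'])
E
```

```text
[0.62777752 0.05884353 0.12509945] [ 0.02245481 -0.36916074 -0.49701867]
```

View pics/s4d.png

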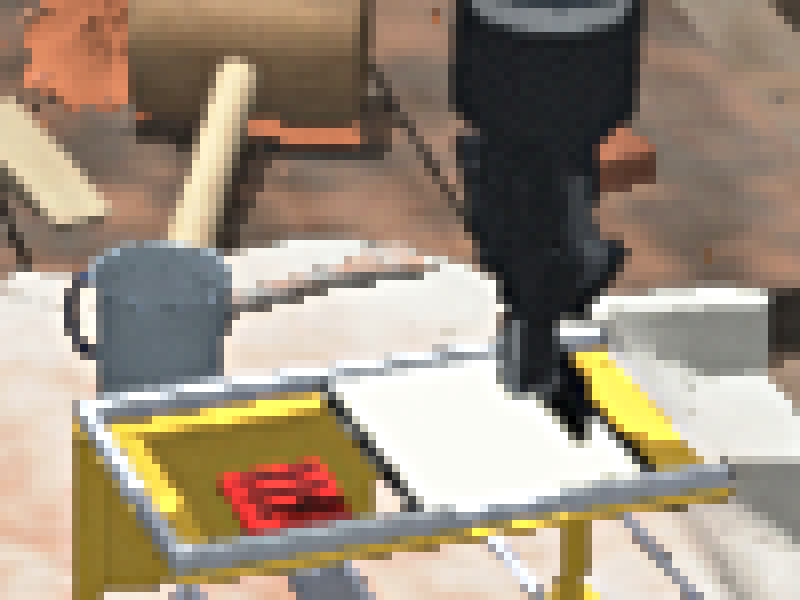

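View pics/w4.png

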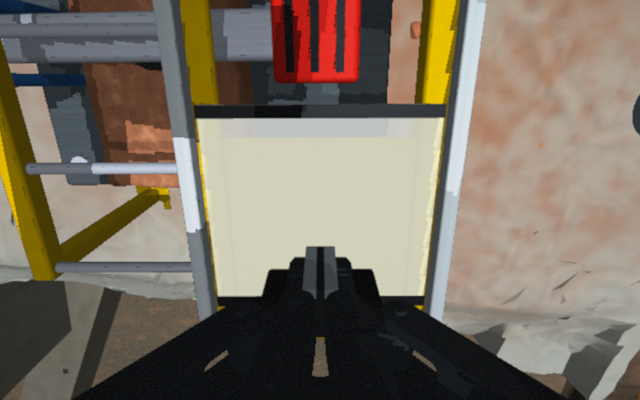

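The shutter is sliding and the pad is uncovered. TCP is at about y=109 mm, so roughly 20 mm remain. I finish in small steps until the end stop shows in the force.

apply_moves(plan=[{"translation": [-0.006,0,0],"angular": [0,0,0],"hand": 0},{"translation": [-0.006,0,0],"angular": [0,0,0],"hand": 0},{"translation": [-0.005,0,0],"angular": [0,0,0],"hand": 0},{"translation": [0,0,0],"angular": [0,0,0],"hand": 0}])

```text
time_s: 6.88
eef_pos: [0.6439, 0.0609, 0.1251]
eef_rot: [0.0, -0.055, 0.998, -0.0]
wrist_force: [0.2, 0.2, -0.4]
opening: -0.001
```

apply_moves(plan=[{"translation": [-0.003,0,0],"angular": [0,0,0],"hand": 0},{"translation": [0,0,0],"angular": [0,0,0],"hand": 0}])

```text
time_s: 7.12
eef_pos: [0.6466, 0.0613, 0.1251]
eef_rot: [0.0, -0.055, 0.998, 0.0]
wrist_force: [-0.6, 0.1, 0.7]
opening: -0.001
```

apply_moves(plan=[{"translation": [-0.002,0,0],"angular": [0,0,0],"hand": 0},{"translation": [0,0,0],"angular": [0,0,0],"hand": 0}])

```text
time_s: 7.38
eef_pos: [0.6485, 0.0615, 0.1251]
eef_rot: [0.0, -0.055, 0.998, 0.0]
wrist_force: [0.0, -0.1, 0.6]
opening: -0.003
```

apply_moves(plan=[{"translation": [-0.002,0,0],"angular": [0,0,0],"hand": 0},{"translation": [0,0,0],"angular": [0,0,0],"hand": 0}])

```text
time_s: 7.62
eef_pos: [0.6505, 0.0617, 0.125]
eef_rot: [0.0, -0.055, 0.998, 0.0]
wrist_force: [-0.6, -0.2, 0.2]
opening: 0.003
```

apply_moves(plan=[{"translation": [-0.002,0,0],"angular": [0,0,0],"hand": 0},{"translation": [0,0,0],"angular": [0,0,0],"hand": 0}])

```text
time_s: 7.88
eef_pos: [0.651, 0.0618, 0.1249]
eef_rot: [-0.002, -0.055, 0.998, -0.0]
wrist_force: [-6.3, -0.4, 4.0]
opening: 0.003
```

```bash
python3 - <<'E'
from h import *
c=snap('wrist','w5')
a=c['img'][60:260,160:480]; cv2.imwrite('pics/w5c.png',cv2.resize(a,None,fx=2.5,fy=2.5,interpolation=cv2.INTER_CUBIC)[:,:,::-1])
o=ctrl.get_obs();print(o['eef_pos'],o['wrist_force'])
E
```

```text
[0.650987   0.06177138 0.12494901] [-6.84853269 -0.64070995  3.62719307]
```

View pics/w5c.png

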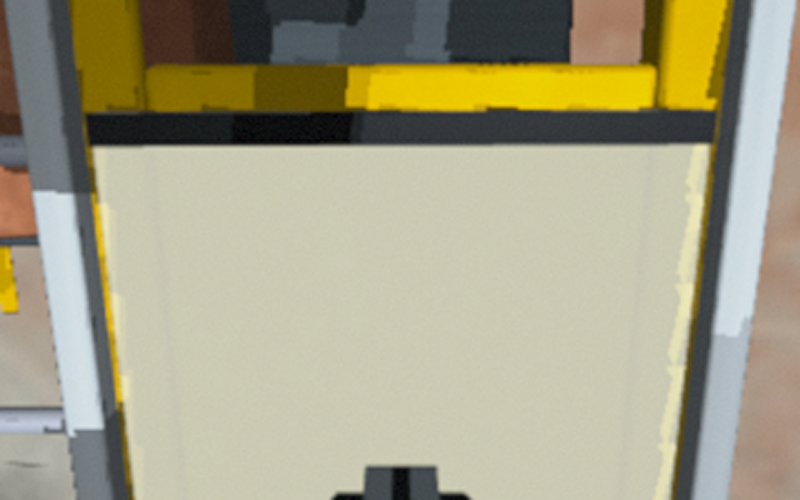

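The end stop is reached (about 7 N along -x). The window edge and 8 mm of sheet show in front of the plate, as expected for fully open. I back off, rise and return over the window centre. The stop contact also agrees with the wrist view, so I take the centre as about (0.5215, 0.047).

apply_moves(plan=[{"translation": [0.008,0,0],"angular": [0,0,0],"hand": 0},{"translation": [0.012,0,-0.02],"angular": [0,0,0],"hand": 0},{"translation": [0.03,0,-0.01],"angular": [0,0,0],"hand": 0},{"translation": [0.03,0,0],"angular": [0,0,0],"hand": 0},{"translation": [0.03,0,0],"angular": [0,0,0],"hand": 0},{"translation": [0.02,0,0],"angular": [0,0,0],"hand": 0},{"translation": [0,0,0],"angular": [0,0,0],"hand": 0},{"translation": [0,0,0],"angular": [0,0,0],"hand": 0}])

```text
time_s: 8.93
eef_pos: [0.524, 0.0475, 0.1554]
eef_rot: [0.001, -0.055, 0.998, -0.0]
wrist_force: [0.2, -0.2, -0.2]
opening: 0.005
```

```bash
python3 - <<'E'
from h import *
c=snap('wrist','w6');snap('top','t6');s=snap('side','s6')
a=c['img'][60:320,140:500]; cv2.imwrite('pics/w6c.png',cv2.resize(a,None,fx=2.2,fy=2.2,interpolation=cv2.INTER_CUBIC)[:,:,::-1])
a=s['img'][130:210,310:410]; cv2.imwrite('pics/s6d.png',cv2.resize(a,None,fx=7,fy=7,interpolation=cv2.INTER_NEAREST)[:,:,::-1])
o=ctrl.get_obs();print(o['eef_pos'],o['wrist_force'],o['time_s'])
th=-1.4613508;cx=np.array([np.cos(th),np.sin(th)]);cy=np.array([-cx[1],cx[0]])
p=o['eef_pos']
for y in (-.011,.011): print(y,[proj(c,[*(p[:2]+cy*y),p[2]+.031]).round(1)])
E
```

```text
[0.52377062 0.04754205 0.15500376] [ 0.94459379 -0.71006954  0.32577259] 9.075
-0.011 [array([321.8, 243. ])]
0.011 [array([321.7, 283.1])]
```

View pics/w6c.png

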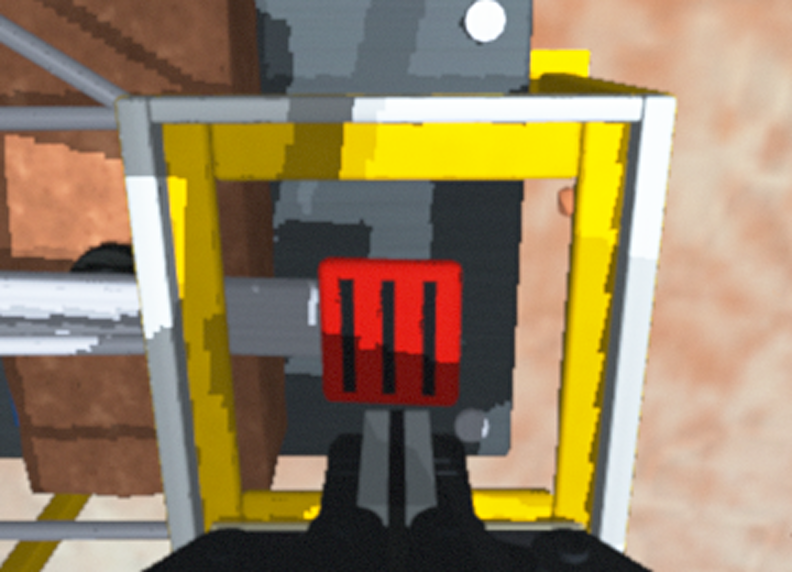

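View pics/s6d.png

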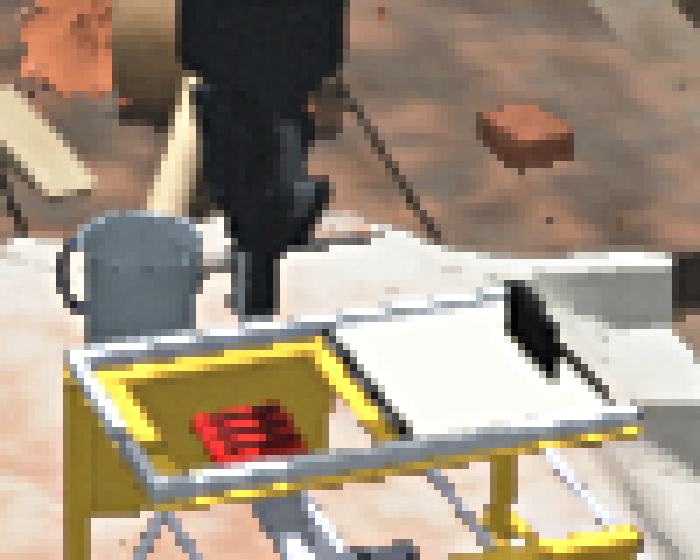

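Shutter fully open, window fully uncovered, pad at crop (391,330). I'll measure the window and pad again from this view.

```bash
python3 - <<'E'
from h import *
c=load('w6'); p=np.array([.5239,.0475])
th=-1.4613508;cx=np.array([np.cos(th),np.sin(th)]);cy=np.array([-cx[1],cx[0]])
for nm,pts,z in [('win',[(217,180),(578,180),(240,490),(555,492)],.135),('pad',[(320,258),(462,258),(325,402),(460,403)],.126)]:
    P=np.array([onz(c,140+u/2.2,60+v/2.2,z)[:2] for u,v in pts]); m=P.mean(0)
    print(nm,m,'rel TCP clamp xy mm',(m-p)@cx*1000,(m-p)@cy*1000,((P-p)@np.c_[cx,cy]*1000).round(1).tolist())
E
```

```text
win [0.52178924 0.04694168] rel TCP clamp xy mm 0.32442541593226654 -2.1591173483459776 [[47.7, -49.6], [-46.8, -49.7], [48.1, 45.1], [-47.7, 45.6]]
pad [0.52125865 0.04519634] rel TCP clamp xy mm 2.0013685655163296 -2.87716460810816 [[22.4, -25.7], [-18.0, -25.8], [22.3, 19.9], [-18.8, 20.1]]
```

Window (95x95) and pad (41x46) both match their given sizes. I need 2 mm toward -y, then down: contact should come at TCP z of about 0.095 and the stop at about 0.075.

apply_moves(plan=[{"translation": [0.0025,0,0.02],"angular": [0,0,0],"hand": 0},{"translation": [0,0,0.02],"angular": [0,0,0],"hand": 0},{"translation": [0,0,0.014],"angular": [0,0,0],"hand": 0},{"translation": [0,0,0],"angular": [0,0,0],"hand": 0},{"translation": [0,0,0],"angular": [0,0,0],"hand": 0}])

```text
time_s: 9.7
eef_pos: [0.5212, 0.0473, 0.1015]
eef_rot: [0.0, -0.055, 0.998, -0.0]
wrist_force: [-0.3, 0.3, 0.7]
opening: -0.003
```

apply_moves(plan=[{"translation": [0,0,0.003],"angular": [0,0,0],"hand": 0},{"translation": [0,0,0.003],"angular": [0,0,0],"hand": 0},{"translation": [0,0,0.003],"angular": [0,0,0],"hand": 0},{"translation": [0,0,0],"angular": [0,0,0],"hand": 0}])

```text
time_s: 10.2
eef_pos: [0.521, 0.0476, 0.0923]
eef_rot: [0.001, -0.055, 0.998, 0.0]
wrist_force: [1.3, 3.0, 4.7]
opening: -0.003
```

```bash
python3 - <<'E'
from h import *
c=snap('wrist','w7');s=snap('side','s7')
a=c['img'][60:320,140:500]; cv2.imwrite('pics/w7c.png',cv2.resize(a,None,fx=2.2,fy=2.2,interpolation=cv2.INTER_CUBIC)[:,:,::-1])
a=s['img'][130:210,310:410]; cv2.imwrite('pics/s7d.png',cv2.resize(a,None,fx=7,fy=7,interpolation=cv2.INTER_NEAREST)[:,:,::-1])
o=ctrl.get_obs();print(o['eef_pos'],o['wrist_force'],o['time_s'])
E
```

```text
[0.52099472 0.04752634 0.0923663 ] [0.77978258 2.02454835 3.86730835] 10.3
```

View pics/w7c.png

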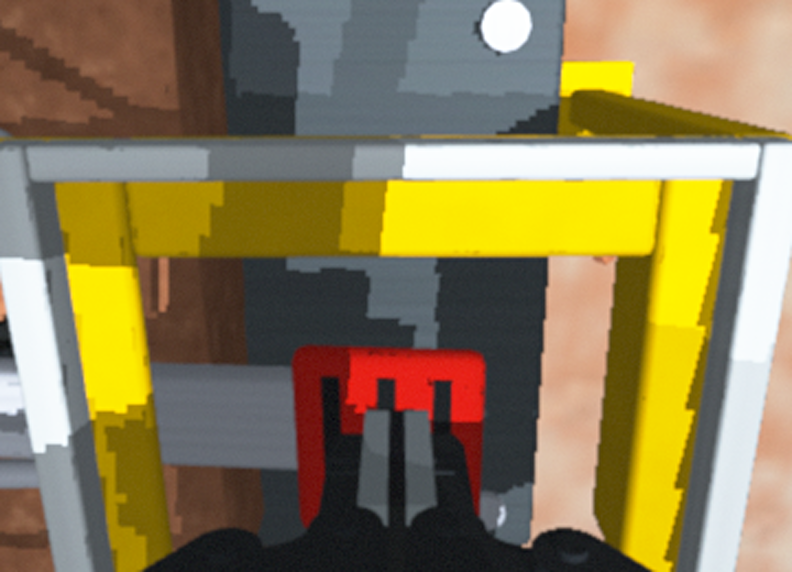

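View pics/s7d.png

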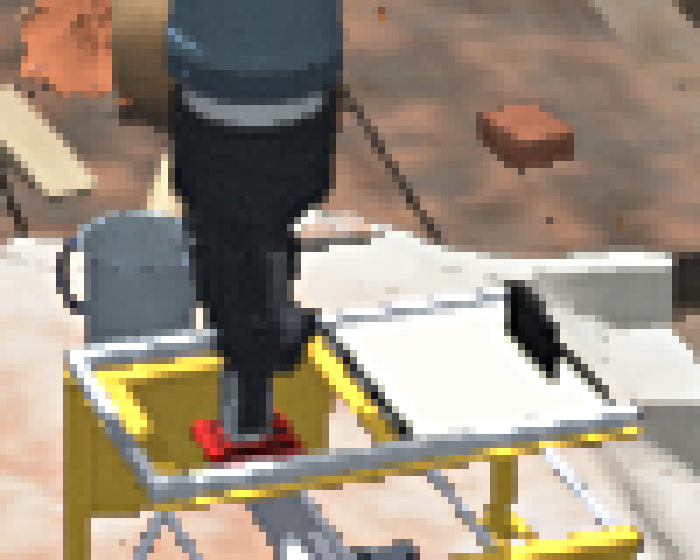

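Contact came where predicted, with about 4 N of spring and plenty of clearance all round. I press on in steps.

apply_moves(plan=[{"translation": [0,0,0.003],"angular": [0,0,0],"hand": 0},{"translation": [0,0,0.003],"angular": [0,0,0],"hand": 0},{"translation": [0,0,0.003],"angular": [0,0,0],"hand": 0},{"translation": [0,0,0.003],"angular": [0,0,0],"hand": 0},{"translation": [0,0,0],"angular": [0,0,0],"hand": 0}])

```text
time_s: 10.92
eef_pos: [0.5208, 0.048, 0.0801]
eef_rot: [0.0, -0.055, 0.998, 0.001]
wrist_force: [-0.3, 5.2, 7.9]
opening: -0.001
```

apply_moves(plan=[{"translation": [0,0,0.002],"angular": [0,0,0],"hand": 0},{"translation": [0,0,0],"angular": [0,0,0],"hand": 0}])

```text
time_s: 11.18
eef_pos: [0.5207, 0.0481, 0.0783]
eef_rot: [0.0, -0.055, 0.998, 0.001]
wrist_force: [-0.4, 6.2, 8.6]
opening: -0.001
```

apply_moves(plan=[{"translation": [0,0,0.002],"angular": [0,0,0],"hand": 0},{"translation": [0,0,0],"angular": [0,0,0],"hand": 0}])

```text
time_s: 11.42
eef_pos: [0.5208, 0.0481, 0.0764]
eef_rot: [0.0, -0.055, 0.998, 0.001]
wrist_force: [-0.5, 7.1, 9.7]
opening: -0.001
```

The sideways force along world +y is friction from the pad swinging to -x as it goes down. I continue in 1 mm steps until the stop shows.

apply_moves(plan=[{"translation": [0,0,0.001],"angular": [0,0,0],"hand": 0},{"translation": [0,0,0],"angular": [0,0,0],"hand": 0}])

```text
time_s: 11.68
eef_pos: [0.5208, 0.0482, 0.0757]
eef_rot: [0.0, -0.055, 0.998, 0.001]
wrist_force: [-1.9, 6.0, 10.5]
opening: 0.001
```

apply_moves(plan=[{"translation": [0,0,0.001],"angular": [0,0,0],"hand": 0},{"translation": [0,0,0],"angular": [0,0,0],"hand": 0}])

```text
time_s: 11.92
eef_pos: [0.5208, 0.0482, 0.0754]
eef_rot: [0.0, -0.055, 0.998, 0.001]
wrist_force: [-5.1, 5.8, 16.6]
opening: 0.004
```

The stop appears to be reached, but a new -x force of 5 N has come up. I want to be sure it isn't the gripper touching the guard.

```bash
python3 - <<'E'
from h import *
c=snap('wrist','w8');s=snap('side','s8');t=snap('top','t8')
a=c['img'][60:360,120:520]; cv2.imwrite('pics/w8c.png',cv2.resize(a,None,fx=2,fy=2,interpolation=cv2.INTER_CUBIC)[:,:,::-1])
a=s['img'][150:225,310:410]; cv2.imwrite('pics/s8d.png',cv2.resize(a,None,fx=8,fy=8,interpolation=cv2.INTER_NEAREST)[:,:,::-1])
a=t['img'][90:225,260:400]; cv2.imwrite('pics/t8d.png',cv2.resize(a,None,fx=4,fy=4,interpolation=cv2.INTER_NEAREST)[:,:,::-1])
o=ctrl.get_obs();print(o['eef_pos'],o['wrist_force'],o['torque'],o['time_s'],rot(o['eef_rot']).round(4))
E
```

```text
[0.52083667 0.04822851 0.07539136] [-3.70468796  5.64553457 16.79894357] [1.09213538 0.83416881 0.02715688] 12.075 [[-9.939e-01 -1.102e-01  5.000e-04]
 [-1.102e-01  9.939e-01  1.300e-03]
 [-6.000e-04  1.200e-03 -1.000e+00]]
```

View pics/w8c.png

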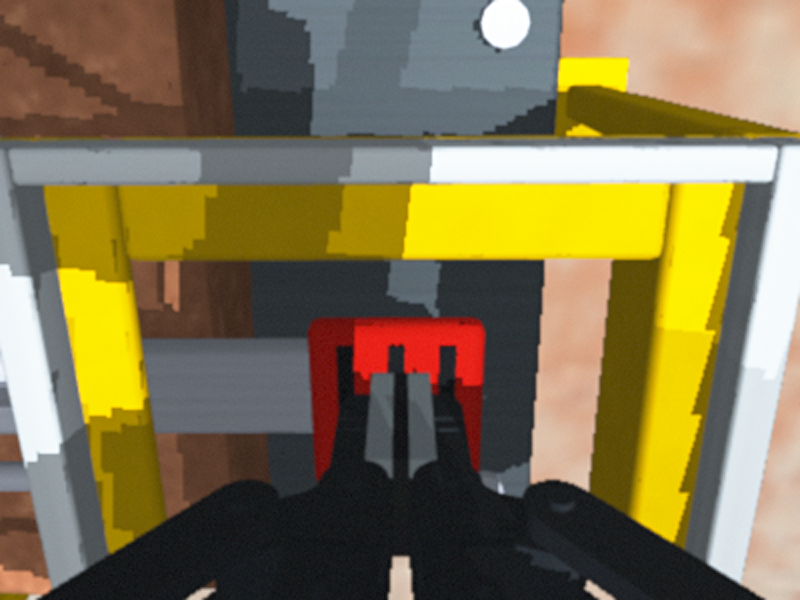

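View pics/s8d.png

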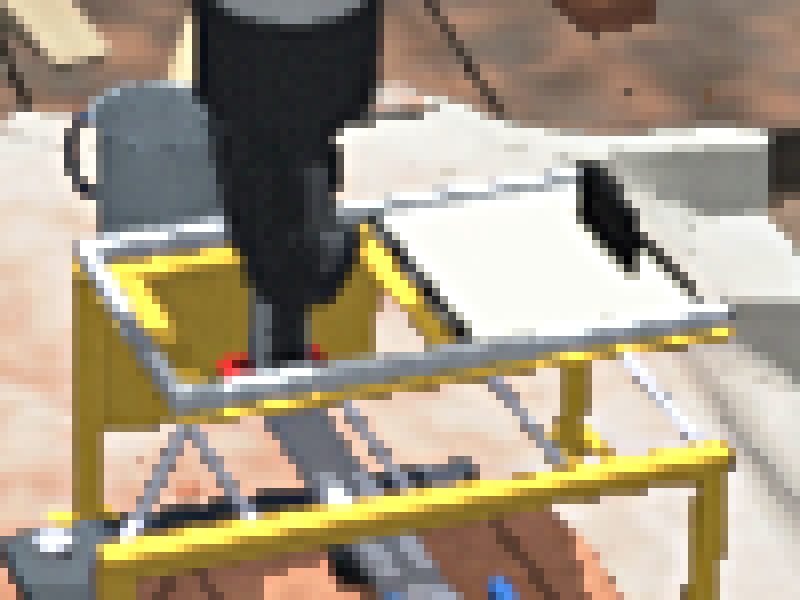

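View pics/t8d.png

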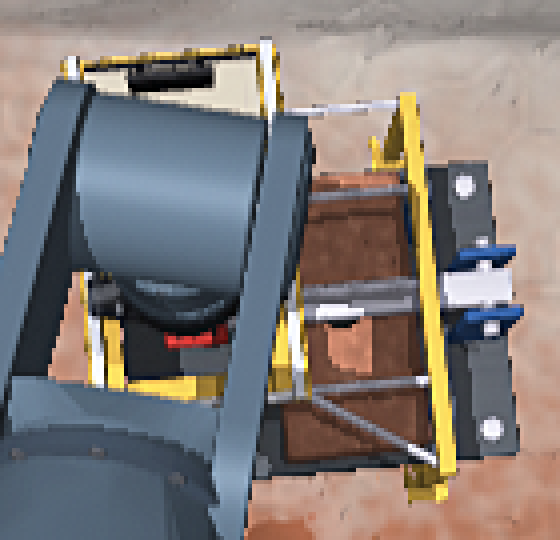

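```bash
python3 - <<'E'
from h import *
c=load('w8');p6=load('w6')
for z in (.102,.104,.106,.108,.112):
    a=onz(c,120+312/2,60+322/2,z);b=onz(c,120+485/2,60+322/2,z); m=(a+b)/2; print(z,np.linalg.norm(a-b)*1000,m)
s=load('s8')
th=-1.4613508;cx=np.array([np.cos(th),np.sin(th)]);cy=np.array([-cx[1],cx[0]]);C=np.array([.522,.047])
d=ray(s,310+355/8,150+265/8);e=s['eye']
for x in (-.035,0,.035):
    k=(x-(e[:2]-C)@cx)/(d[:2]@cx); q=e+k*d; print('knuckle if x',x,'y',(q[:2]-C)@cy,'z',q[2])
E
```

```text
0.102 40.89235219272876 [0.5004184  0.04474747 0.102     ]
0.104 40.33263795163529 [0.49954675 0.04465078 0.104     ]
0.106 39.772923710541825 [0.49867511 0.04455409 0.106     ]
0.108 39.21320946944836 [0.49780346 0.0444574  0.108     ]
0.112 38.09378098726144 [0.49606017 0.04426403 0.112     ]
knuckle if x -0.035 y 0.04693327909518221 z 0.12898609487995283
knuckle if x 0 y 0.03322773843803168 z 0.14944356845883622
knuckle if x 0.035 y 0.019522197780881143 z 0.16990104203771939
```

Pad width and edge put it at z of about 0.104–0.106, which is fully down. The knuckle seen in the side view fits at x≈+35 mm, z≈0.15–0.17, clear of sheet and rails, and the moment fits a single contact at the fingertips. One 0.5 mm step will confirm that it is a hard stop.

apply_moves(plan=[{"translation": [0,0,0.0005],"angular": [0,0,0],"hand": 0},{"translation": [0,0,0],"angular": [0,0,0],"hand": 0},{"translation": [0,0,0],"angular": [0,0,0],"hand": 0}])

```text
time_s: 12.45
eef_pos: [0.5209, 0.0482, 0.0753]
eef_rot: [0.0, -0.055, 0.998, 0.001]
wrist_force: [-6.7, 5.9, 20.5]
opening: 0.004
```

That is a firm stop: 0.1 mm of movement for 4 N more, 20 N in total, and the hold is steady. Handing in while holding.

```bash
python3 - <<'E'
from h import *
o=ctrl.get_obs();print(o['eef_pos'],o['wrist_force'],o['time_s']);print(ctrl.hand_in())
E
```

```text
[0.52085277 0.04823933 0.07525054] [-6.6520178   5.89951501 20.54315075] 12.45
the job is handed in; nothing more can be done
None
```

I pushed the shutter fully open by its black tab, then pressed the red pad down to its stop through the window. I handed in at 12.45 s with the fingers still holding the lever down.

- **Shutter:** the end stop showed as about 7 N of push. Afterwards the pictures showed the whole window clear and about 8 mm of sheet in front of the plate.
- **Lever:** the pad met the fingers where predicted and travelled about 19–20 mm. The spring load rose to about 10 N. At the end, 0.1 mm more movement cost about 4 N, so it is on the firm stop, held with about 20 N of vertical force. The last pictures put the pad at about 104–106 mm (106 given).
- **Reported tool position disagreed with the pictures:** both cameras showed the real fingertips about 31 mm short of the reported tool point. A slow force-watched descent met nothing where the reported point should have touched, and I corrected for the offset from then on.
- **Sideways force while pressing:** about 6–7 N remained along world -x and +y. The measured moment fits friction at the fingertips, and the last side and wrist views showed the gripper clear of the guard and rails. I inferred this from the pictures and forces, since nothing measures guard contact directly.
- **Brick:** I did not check separately that the foot grips it.

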